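# Find the battery tray that belongs to the old radio

## Task

Press the catch on the back of the radio so that its battery cover springs open by itself, without touching the cover on its way up. Then find which of the three loaded battery trays belongs to this radio by trying them in the battery bay without forcing, and leave the one that goes in fully home on the bay floor. Stand those that do not go in upright on the marble again, leave the cover open, and do not disturb the vacuum tube, speaker frame, bracket or insulator.

Things in the scene. Friction and masses are not known exactly. Their poses are not given: they have to be found in the camera images.
- radio: Brown bakelite radio, 242x150x100 mm, fixed face-down on a sloping wooden rest. Origin: middle of the battery compartment's opening in the plane of the back, 155 mm above the marble. z points squarely out of the back (30 deg from vertical), y up the slope, x along the cover's hinge. The back spans x -76..166, y -85..65 mm; beyond x 74 it is open on the chassis. A knob juts 16 mm from the end at x -76.
- bay_floor (a point): Centre of the tray bay's floor, 63 mm below the radio's origin along its z; radio's axes. Under the cover lies a finger well, 120 (x) by 64 (y) mm, 27 mm deep. In its floor is the bay: a straight well 68 (x) by 54 (y) mm and 36 mm deep; its top 8 mm flare to a mouth of 78 x 64 mm. A tray fully home has its top 2 mm below the finger well's floor, and its tab 3 mm below the back.
- cover (a joint): Battery cover angle, rad: 0 shut (held by the catch), 2.0 fully open. A flat bakelite plate 128 (x) by 84 (y) mm, 4.5 mm high over the back, hinged on the uphill side. Once let go it springs open in about half a second and its spring keeps it open, leaning 25 deg away from the bay's axis.
- cover_hinge (a point): Middle of the cover's hinge line, at x 0, y 40, z 2 mm in the radio's frame; the hinge line runs along the radio's x.
- cover_edge (a point): Middle of the cover's outer edge at the catch side; moves with the cover. Shut it is at y -44, z 4 mm in the radio's frame; it swings up on a radius of 84 mm about the hinge, and no part of the cover comes nearer to the catch than y -47 mm.
- catch (a joint): Angle of the catch, rad: 0 at rest, 0.28 pressed to its stop. It lets the cover go at about 0.2. Sprung back; about 5 N on the pad presses it right down.
- catch_pad (a point): Middle of the top face of the catch's ribbed press pad (26 mm along x, 18 mm along y), beside the cover's downhill edge: at x 0, y -70, z 10 mm in the radio's frame. Pressed along the radio's -z it sinks 5 to 6 mm, rocking about a pivot at its uphill end.
- tray_a: One of three look-alike dark grey battery trays with six small cells, about 170 g, standing on the marble. Origin: centre of the underside, z up. Body 34 mm high; on top a central pull tab 12 mm thick (tray x), 34 mm wide (tray y), 26 mm high, its top 60 mm over the underside. Bodies are 62x48, 62x58 and 72x48 mm (x by y); which is which is not told.
- tray_b: Another of the three trays, described as tray_a. Only the 62x48 mm one goes into the bay, upright in it, its x along the radio's x (either way round), with 3 mm play on each side.
- tray_c: Another of the three trays, described as tray_a. A tray that does not fit stops in the flare, its underside less than 7 mm below the finger well's floor.
- tube: Bystander: smoky glass vacuum tube (valve) standing on its pins, 41 mm in diameter, 100 mm high. Origin: centre of its underside.
- speaker: Bystander: round tin speaker frame lying magnet down, 110 mm in diameter, 45 mm high. Origin: centre of its underside.
- bracket: Bystander: bent steel chassis bracket, about 110 x 34 mm, 45 mm high at one end. Origin: on its underside, near the middle.
- insulator: Bystander: green glass insulator, 72 mm in diameter, 88 mm high. Origin: centre of its underside.

How it is judged:
By the outcome, as a careful person would: the job done as asked, in the order asked, and still so for the second after the job is handed in, with the robot touching nothing.
It also fails if it takes over 72 s, if anything falls off the work surface, if the arm or the gripper's body presses on something with over 40 N, if the wrist force passes 120 N, or if a joint passes its speed limit or range.

## Robot

A 6-joint arm with a two-finger parallel gripper is mounted at the origin on the work surface. World frame = base frame: x ahead of the robot, y to its left, z up, the work surface at z = 0. Lengths are in m, angles in degrees, forces in N, time in s.
With the tool pointing down it reaches from about 0.25 to 0.725 m from the base axis. Payload 4 kg.
Tool frame: the origin (TCP) lies midway between the tips of the shut fingers; the grasp point (between the pads) lies 19 mm behind it; z points along the fingers, y is the line along which they close (so a half turn about z gives the same grasp; the last joint's range is limited). The gripper opens to 85 mm and grips with 20 to 120 N. Pads are 22 mm wide; open, the fingers measure 114 mm over their backs; the gripper's body (76 mm by 85 mm) begins 54 mm behind the grasp point. The pads swing forward as they close: fully open they stand 13 mm farther back than shut.
Start: joints at [-68.411, 13.785, 0.286, 76.501, 0, 90], TCP at [0.184, -0.465, 0.231] pointing down, gripper open.
Joint ranges: [-155.79, 155.79], [-60.16, 107.12], [-62.33, 73.08], [-114, 123.19], [-81.49, 82.49], [-180, 180]. Speed limits (degrees/s): [159.86, 159.86, 180, 180, 180, 180].

## Interface

Orientations are given as a 3x3 rotation matrix whose columns are the frame's x, y, z axes.
In Python, from bench import manip, optics gives the robot as it stands.
- The arm moves only by the tool step_arm, never from a script. Its argument "motion" is a list of rows, each an object with "rotation": the turn, a rotation vector about the world's x, y, z each as a share of 90 degrees, from -1 to 1, a list of three; "slide": the shift along the world's x, y, z each as a share of 100 mm, from -1 to 1, a list of three; "hand": the opening, from 0 (shut) to 1 (fully open). In form: [{"rotation": [rx, ry, rz], "slide": [tx, ty, tz], "hand": hand}, ...]. A call has 1 to 5 rows; each row shifts and turns the commanded pose from where the row before left it; what a row does not reach is not made up. A row lasts 1/8 s, in which the tool goes at most 62.5 mm and 10.7 degrees, less where a joint would pass 70% of its speed; a pose out of reach is approached as far as the arm can. A call with a number of a shift or a turn outside -1 to 1 is refused whole. A call with a gripper value outside its range is refused whole. The fingers move at their own pace and stop on an object; "grip_force" is the grip in N (left out, the last holds). Time passes only in rows, so rows that do not move let the fingers close. It gives the time, the measured TCP pose, the force, the opening and the grip force at its end, in the units of the state.
- manip.state(): the state, without advancing time (a new reading comes with each control period).
- optics.snapshot(name): name is "side" or "top"; returns a dict with "frame" (384x512x3 uint8, red, green, blue), "fx", "fy", "cx", "cy" (pixels), "k1" (the pictures are not rectified: a ray, as slopes to the right and down, at radius r is drawn at 1 + k1 r^2 times it, then the intrinsics apply), "R" (3x3) and "t" (3): a world point X has camera coordinates R X + t. Camera axes: x right, y down, z forward; pixel columns grow to the right and rows downward; lengths in m; the calibration is good to about 2 mm. A picture is of the moment at which its call begins. There is no depth.
- manip.close_job(): hands the job in; it is judged then, once.
The state is a dict: "time_s": time; "joint_positions": joint angles; "joint_velocities": joint speeds; "effort": joint torques, N m; "tool_pos": TCP position; "tcp_rot": TCP orientation; "force": force on the tool from outside, world axes, zero at the start; "moment": the same for the moment, N m; "gripper_width": finger opening in m; "gripper_force": force on a finger pad.
Only numpy, scipy, OpenCV 4.12 (cv2) and the standard library are available. Lean on these libraries where they do the work, as an engineer would, in place of code of your own. Each camera call takes 0.05 s, during which the arm holds its last target. There are 200 camera calls.

## Working session

There is one attempt and no reset: what is moved stays moved. The work goes in short steps, Python scripts to look and compute and a tool call to move; the robot and the scene stay as the last step left them, time stands still between calls to the robot, and variables do not carry over. Pictures are saved under pics/ and viewed, at most 10 in all, crops included, and the job is handed in when it is done.

Besides the shell and the picture viewer there is one more tool, called after "Call:" as name([rows], argument=value, ...), one row to a line, values as JSON. step_arm: Moves the arm, as the interface text tells. Its arguments: {"type":"object","properties":{"motion":{"type":"array"},"grip_force":{"type":"number"}},"required":["motion"]}

```bash
mkdir -p pics; ls
python3 - <<'E'
from bench import manip, optics
import cv2
s=manip.state();print({k:s[k] for k in('time_s','tool_pos','tcp_rot','force','gripper_width')})
for n in('top','side'):
    d=optics.snapshot(n);cv2.imwrite(f'pics/{n}0.png',cv2.resize(d['frame'][:,:,::-1],None,fx=1.5,fy=1.5,interpolation=cv2.INTER_CUBIC))
    print(n,{k:d[k] for k in d if k!='frame'})
E
```

```text
pics
{'time_s': 0.0, 'tool_pos': array([ 0.18372334, -0.46434042,  0.23040202]), 'tcp_rot': array([[ 9.29861059e-01,  3.67910032e-01, -7.86612938e-04],
       [ 3.67910873e-01, -9.29859017e-01,  1.94873367e-03],
       [-1.44804664e-05, -2.10145501e-03, -9.99997792e-01]]), 'force': array([ 0.20168703, -0.10975051, -0.36470109]), 'gripper_width': 0.0854357721505376}
top {'fx': 496.93355192310844, 'fy': 496.93355192310844, 'cx': 250.35973663405215, 'cy': 191.98207379808193, 'k1': -0.1792465230824504, 'R': array([[-2.05059752e-02, -9.99785074e-01, -3.05126882e-03],
       [-9.83472781e-01,  2.07203428e-02, -1.79866496e-01],
       [ 1.79891061e-01, -6.87498070e-04, -9.83686298e-01]]), 't': array([-0.02046257,  0.59085308,  1.42159826])}
side {'fx': 496.31284037778795, 'fy': 496.31284037778795, 'cx': 264.55939512970826, 'cy': 183.05006170281862, 'k1': 0.004920938382464179, 'R': array([[ 0.99424221, -0.10687808,  0.0077137 ],
       [-0.04776357, -0.506461  , -0.86093896],
       [ 0.0959222 ,  0.85561342, -0.50864979]]), 't': array([-0.57902449,  0.14434891,  1.41203941])}
```

View pics/top0.png

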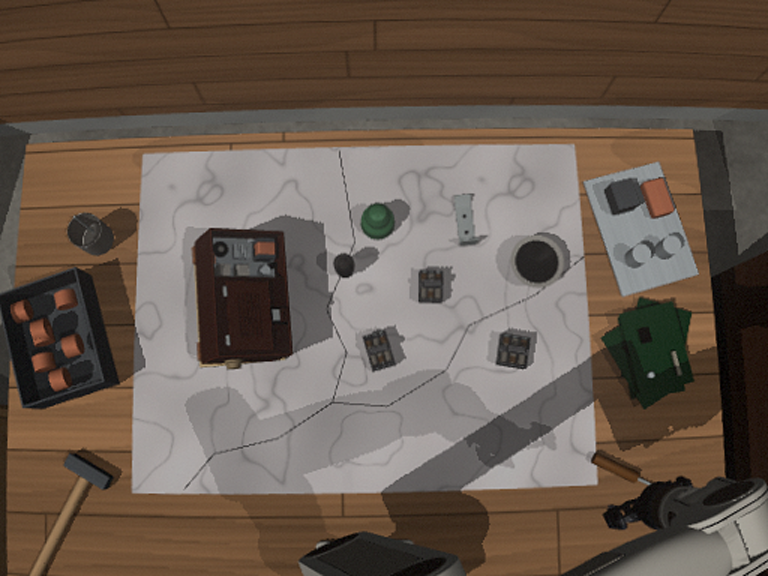

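View pics/side0.png

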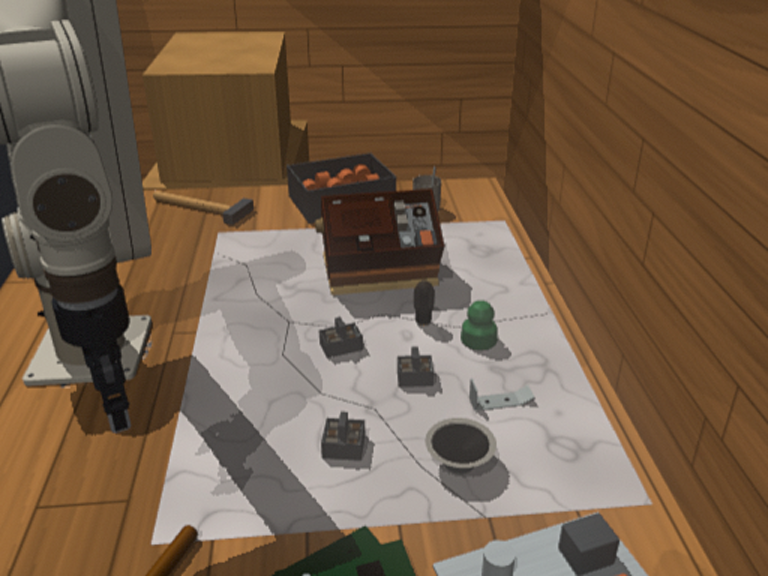

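The top view shows the radio at (245,295) with its downhill side to image-right (world −y) and the catch at (277,314). The trays are at (381,350), (432,286) and (515,349), the tube at (344,264), the insulator at (378,218) and the speaker at (540,260). The side view agrees. Next I'll make enlarged crops and masks.

```bash
cat > h.py <<'E'
import numpy as np, cv2
from bench import manip, optics
def K(d): return np.array([[d['fx'],0,d['cx']],[0,d['fy'],d['cy']],[0,0,1.]])
def D(d): return np.array([d['k1'],0,0,0,0.])
def ray(d,p):
    p=np.asarray(p,float).reshape(-1,1,2)
    u=cv2.undistortPoints(p,K(d),D(d))[:,0]
    v=np.c_[u,np.ones(len(u))]@d['R']; return -d['R'].T@d['t'], v
def onz(d,p,z):
    o,v=ray(d,p); return o+v*((z-o[2])/v[:,2])[:,None]
def tri(d1,p1,d2,p2):
    o1,v1=ray(d1,p1);o2,v2=ray(d2,p2);out=[]
    for a,b in zip(v1,v2):
        A=np.c_[a,-b];s=np.linalg.lstsq(A,o2-o1,rcond=None)[0]
        q1=o1+a*s[0];q2=o2+b*s[1];out.append(np.r_[(q1+q2)/2,np.linalg.norm(q1-q2)])
    return np.array(out)
def proj(d,X):
    return cv2.projectPoints(np.asarray(X,float).reshape(-1,3),cv2.Rodrigues(d['R'])[0],d['t'],K(d),D(d))[0][:,0]
def crop(d,x0,y0,w,h,f): return cv2.resize(d['frame'][y0:y0+h,x0:x0+w,::-1],None,fx=f,fy=f,interpolation=cv2.INTER_CUBIC)
E
python3 - <<'E'
from h import *
t=optics.snapshot('top');s=optics.snapshot('side')
np.save('t.npy',t,allow_pickle=True);np.save('s.npy',s,allow_pickle=True)
c=np.zeros((600,800,3),np.uint8)
a=crop(t,122,145,80,105,5.5); c[:577,:440]=a[:577]
b=crop(s,205,120,100,75,3.6); c[:270,440:800]=b
e=crop(t,235,170,130,85,2.76);c[300:300+e.shape[0],440:440+e.shape[1]]=e[:, :360]
cv2.imwrite('pics/c1.png',c)
# tray masks in top
g=t['frame'].astype(int).max(2)
m=((g<88)).astype(np.uint8)
for (u,v) in((254,233),(288,190),(343,233)):
    n,l,st,ce=cv2.connectedComponentsWithStats(m[v-28:v+28,u-28:u+28])
    print(st[1:][st[1:,4]>60].tolist())
    print(g[v-20:v+20:3,u-22:u+22:3])
E
```

```text
[[16, 15, 22, 28, 390]]
[[164 169 168 167 167 165 164 167 166 165 167 167 167 166 166]
 [160 166 169 168 167 167 166 167 168 170 166 167 166 168 168]
 [168 158 156 158 149 137 142 114  91  98 100 171 168 169 167]
 [166 167 153 143 133 103  67  82  42  93  91 107 170 170 170]
 [166 167 141 124  44  40  66  61  54 102  98  99  93 158 154]
 [165 165 139 140  64  52  87  38  69  64 101  99 148 167 168]
 [163 164 137 142  48  56  53  70  67  50  99 100 174 168 167]
 [163 162 165 138  90  66  69  55  70  64 100  98 113 166 168]
 [142 143 142 129 135  81  57  80  49  82  83 100  96 167 164]
 [161 160 159 141 135  52  73  68  47  59  54  98 149 166 164]
 [162 160 161 160 132  82  46  41  64  60  79 165 160 162 163]
 [161 160 160 163 155 134  44  87 146 161 161 159 160 161 163]
 [161 161 160 159 149 161 161 159 159 160 157 158 159 163 146]
 [160 159 161 162 135 161 160 159 160 158 161 143 133 135 138]]
[[19, 17, 17, 23, 356]]
[[166 166 165 163 163 160 145 162 161 159 162 161 162 161 165]
 [166 167 165 161 162 159 154 159 161 159 158 159 161 162 163]
 [165 165 164 162 161 156 154 161 161 161 1
[... 920 characters left out ...]
9 159]
 [163 165 146 142 118  58  75  99 100 100  94  97 101 142 161]
 [165 166 150 143  66  58  53  70  45  70  64 100 105 155 157]
 [168 168 141 145  42  72  46  48  51  46  42 102 106 163 142]
 [167 169 144 145  52  59  60  64  63  54  35 101 169 164 157]
 [168 172 141 149  52  73  48  50  73  73  68 104 169 165 166]
 [169 159 144 150  46  91  44  83  42  93  47  98 166 167 163]
 [170 167 143 116  57  78  49  69  61  91  64  99 170 166 167]
 [168 170 168 142  70  34  49  61  44  39  75 172 167 168 167]
 [164 154 153 158 151 161 170 167 157 136 171 165 168 168 167]
 [166 168 165 162 160 161 163 168 167 166 166 166 168 167 168]
 [165 164 166 164 164 164 167 166 166 166 166 166 166 168 168]]
```

View pics/c1.png

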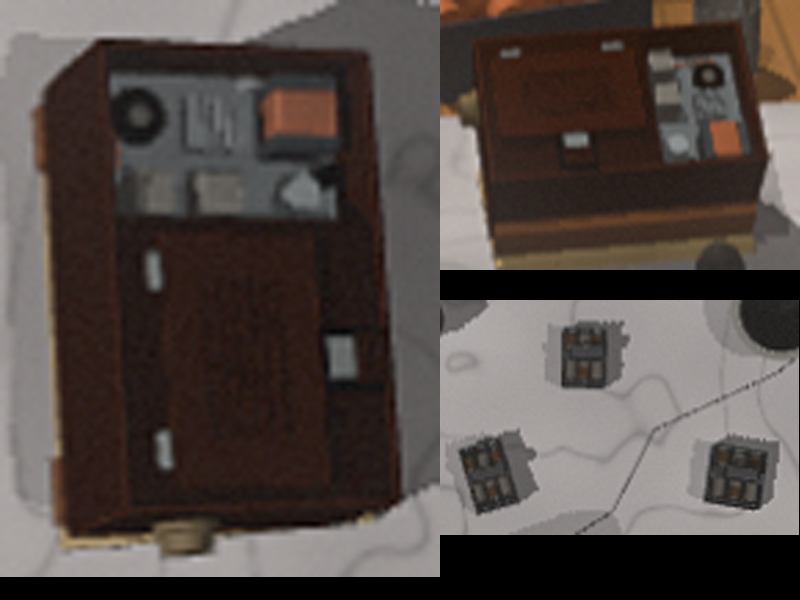

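Crop reading: in the top view the pad is at (184.2,209.9) px, with the hinge tabs at (149.8,194.3) and (152,226.8). In the side view the pad is at (242.5,158.9), with the tabs at (224.5,134.5) and (252.8,132.8).

Run:
```python
from h import *
np.set_printoptions(precision=4,suppress=True)
t=np.load('t.npy',allow_pickle=True).item();s=np.load('s.npy',allow_pickle=True).item()
def blob(d,u,v,r=7,th=95):
    g=d['frame'][int(v)-r:int(v)+r+1,int(u)-r:int(u)+r+1].min(2).astype(int)
    m=(g>th).astype(np.uint8);n,l,st,ce=cv2.connectedComponentsWithStats(m)
    k=1+np.argmin(np.linalg.norm(ce[1:]-r,axis=1));return ce[k]+[int(u)-r,int(v)-r],st[k,4]
P={}
for n,a,b in(('pad',(184.2,209.9),(242.5,158.9)),('h1',(149.8,194.3),(252.8,132.8)),('h2',(152,226.8),(224.5,134.5))):
    pa,na=blob(t,*a);pb,nb=blob(s,*b);print(n,pa,na,pb,nb,tri(t,[pa],s,[pb])[0])
print('pad at z.1287',onz(t,[blob(t,184.2,209.9)[0]],.1287),onz(s,[blob(s,242.5,158.9)[0]],.1287))
print('cam',-t['R'].T@t['t'],-s['R'].T@s['t'])
g=t['frame'].max(2)
for n,(u,v) in(('L',(254,233)),('M',(288,190)),('R',(343,233))):
    w=24
    m=(cv2.GaussianBlur(g,(3,3),0)[v-w:v+w,u-w:u+w]<82).astype(np.uint8)
    nn,l,st,ce=cv2.connectedComponentsWithStats(m);k=1+np.argmax(st[1:,4])
    c=np.argwhere(l==k)[:,::-1]+[u-w,v-w]
    X=onz(t,c,.034)[:,:2]
    (cx,cy),(a,b),ang=cv2.minAreaRect((X*1000).astype(np.float32))
    print(n,(cx,cy),(a,b),ang,len(c))
# bystanders
```

```text
pad [183.5 209.5] 24 [242.6316 158.4211] 19 [0.5299 0.1552 0.1349 0.0006]Traceback (most recent call last):
  File "<stdin>", line 10, in <module>
  File "<stdin>", line 7, in blob
    return _wrapfunc(a, 'argmin', axis=axis, out=out, **kwds)
    return bound(*args, **kwds)
ValueError: attempt to get argmin of an empty sequence
```

Run:
```python
from h import *
np.set_printoptions(precision=4,suppress=True,linewidth=160)
t=np.load('t.npy',allow_pickle=True).item();s=np.load('s.npy',allow_pickle=True).item()
def blob(d,u,v,r=6,th=None):
    g=d['frame'][int(v)-r:int(v)+r+1,int(u)-r:int(u)+r+1].min(2)
    _,m=cv2.threshold(g,0,1,cv2.THRESH_OTSU);n,l,st,ce=cv2.connectedComponentsWithStats(m)
    k=1+np.argmin(np.linalg.norm(ce[1:]-r,axis=1));return ce[k]+[int(u)-r,int(v)-r],st[k,4]
for n,a,b in(('pad',(184.2,209.9),(242.5,158.9)),('h1',(149.8,194.3),(252.8,132.8)),('h2',(152,226.8),(224.5,134.5))):
    pa,na=blob(t,*a);pb,nb=blob(s,*b);print(n,pa,na,pb,nb,tri(t,[pa],s,[pb])[0])
    if n=='pad':print('pad at z.1287',onz(t,[pa],.1287),onz(s,[pb],.1287))
# back outer corners, read off the crops (downhill z .1125, uphill z .1875)
for q,z in(((367,50),.1125),((398,498),.1125),((102,42),.1875),((128,508),.1875)):
    print(q,onz(t,[np.array(q)/5.5+[122,145]-.4],z))
print('cam',-t['R'].T@t['t'],-s['R'].T@s['t'])
g=t['frame'].max(2)
for n,(u,v) in(('L',(254,233)),('M',(288,190)),('R',(343,233))):
    w=24
    m=(cv2.GaussianBlur(g,(3,3),0)[v-w:v+w,u-w:u+w]<86).astype(np.uint8)
    nn,l,st,ce=cv2.connectedComponentsWithStats(m);k=1+np.argmax(st[1:,4])
    c=np.argwhere(l==k)[:,::-1]+[u-w,v-w]
    X=onz(t,c,.034)[:,:2]
    print(n,cv2.minAreaRect((X*1000).astype(np.float32)),len(c))
```

```text
pad [183.6923 209.5385] 39 [242.36 158.48] 25 [0.5294 0.1546 0.1351 0.0002]
pad at z.1287 [[0.5304 0.1555 0.1287]] [[0.53   0.1668 0.1287]]
h1 [149.5 194. ] 14 [252.6429 132.2857] 14 [0.568  0.2425 0.1812 0.0017]
h2 [151.4118 226.    ] 17 [224.25 134.25] 12 [0.4788 0.236  0.1814 0.001 ]
(367, 50) [[0.6962 0.1449 0.1125]]
(398, 498) [[0.4594 0.1285 0.1125]]
(102, 42) [[0.6839 0.2697 0.1875]]
(128, 508) [[0.4493 0.2523 0.1875]]
cam [ 0.3249 -0.0317  1.5046] [ 0.4471 -1.1969  0.847 ]
L ((471.2903137207031, -36.10513687133789), (74.48391723632812, 48.34504699707031), 14.982564926147461) 393
M ((597.7005004882812, -143.35557556152344), (48.476600646972656, 67.7455825805664), 88.21794128417969) 368
R ((462.96209716796875, -304.1120910644531), (62.67680740356445, 65.73748779296875), 79.01335144042969) 444
```

Findings:
- The bright blob is the catch's metal lip (local y −54), and the dark rectangle beside it is the press pad.
- The corners, hinge tabs and lip agree on a radio origin of about (0.526, 0.2055, 0.155) and a yaw of 4.1°.
- The tray silhouettes read L ≈ 72x48, R ≈ 62x58 and M ≈ 62x48, so M goes first.

Now I'll move above the pad.

Call:
step_arm([
  {"rotation": [0,0,0.067],"slide": [0.29,0.478,0.1],"hand": 0},
  {"rotation": [0,0,0.067],"slide": [0.29,0.478,0.1],"hand": 0},
  {"rotation": [0,0,0.067],"slide": [0.29,0.478,0],"hand": 0},
  {"rotation": [0,0,0.067],"slide": [0.29,0.478,0],"hand": 0},
  {"rotation": [0,0,0.067],"slide": [0.29,0.478,0],"hand": 0},
])

```text
time_s: 0.82
tool_pos: [0.3296, -0.2243, 0.2514]
tcp_rot: [[0.617, 0.787, 0.0], [0.787, -0.617, -0.0], [0.0, 0.001, -1.0]]
force: [0.5, -0.8, -0.3]
gripper_width: -0.0001
gripper_force: 0.0
```

Call:
step_arm([
  {"rotation": [0,0,0.067],"slide": [0.29,0.478,0],"hand": 0},
  {"rotation": [0,0,0.067],"slide": [0.29,0.478,0],"hand": 0},
  {"rotation": [0,0,0.067],"slide": [0.29,0.478,0],"hand": 0},
  {"rotation": [0,0,0.067],"slide": [0.29,0.478,0],"hand": 0},
  {"rotation": [0,0,0.067],"slide": [0.29,0.478,0],"hand": 0},
])

```text
time_s: 1.45
tool_pos: [0.4746, 0.0148, 0.2513]
tcp_rot: [[0.137, 0.991, 0.0], [0.991, -0.137, -0.0], [-0.0, 0.0, -1.0]]
force: [1.3, -0.5, -0.3]
gripper_width: -0.0
gripper_force: 0.0
```

Call:
step_arm([
  {"rotation": [0.083,0.006,0.067],"slide": [0.29,0.35,0],"hand": 0},
  {"rotation": [0.083,0.006,0.067],"slide": [0.29,0.3,0],"hand": 0},
  {"rotation": [0.083,0.006,0],"slide": [0,0.1,0],"hand": 0},
  {"rotation": [0.083,0.006,0],"slide": [0,0.1,-0.1],"hand": 0},
  {"rotation": [0,0,0],"slide": [0,0,0],"hand": 0},
])

```text
time_s: 2.08
tool_pos: [0.5311, 0.0968, 0.2388]
tcp_rot: [[-0.052, 0.996, -0.067], [0.866, 0.078, 0.494], [0.497, -0.032, -0.867]]
force: [0.4, -0.6, 0.2]
gripper_width: -0.0006
gripper_force: 0.0
```

```bash
cat >> h.py <<'E'
np.set_printoptions(precision=4,suppress=True,linewidth=160)
c,s_=np.cos(np.radians(4.1)),np.sin(np.radians(4.1))
ex=np.array([c,s_,0]);eh=np.array([-s_,c,0]);ey=eh*.8660+np.array([0,0,.5]);ez=np.cross(ex,ey)
RO=np.array([.526,.2055,.155]);RR=np.c_[ex,ey,ez]
def W(p): return RO+RR@(np.array(p)/1000)
def Lc(x): return 1000*RR.T@(np.asarray(x)-RO)
RT=np.c_[ey,ex,-ez]
def plan(target,Rt=None):
    st=manip.state();print('t',st['time_s'],'pos',st['tool_pos'],'local',Lc(st['tool_pos']),'F',st['force'],'w',st['gripper_width'],st['gripper_force'])
    print('slide',(np.array(target)-st['tool_pos'])*10)
    if Rt is not None: print('rot',np.array(cv2.Rodrigues(Rt@np.array(st['tcp_rot']).T)[0]).ravel()/(np.pi/2))
E
python3 - <<'E'
from h import *
plan(W([0,-71,30]),RT)
E
```

```text
t 2.075 pos [0.5311 0.0968 0.2388] local [ -2.7324 -52.3396 126.9437] F [ 0.4232 -0.5532  0.237 ] w -0.0005650886841347942 0.0
slide [ 0.0041  0.3243 -0.9329]
rot [ 0.0035 -0.0203 -0.0045]
```

Call:
step_arm([
  {"rotation": [0.002,-0.02,-0.004],"slide": [0,0.08,-0.23],"hand": 0},
  {"rotation": [0,0,0],"slide": [0,0.08,-0.23],"hand": 0},
  {"rotation": [0,0,0],"slide": [0,0.08,-0.23],"hand": 0},
  {"rotation": [0,0,0],"slide": [0,0.08,-0.23],"hand": 0},
  {"rotation": [0,0,0],"slide": [-0.005,0.075,-0.13],"hand": 0},
])

```text
time_s: 2.7
tool_pos: [0.5312, 0.1381, 0.136]
tcp_rot: [[-0.068, 0.997, -0.033], [0.865, 0.075, 0.495], [0.496, 0.005, -0.868]]
force: [0.5, 0.8, 1.4]
gripper_width: -0.0
gripper_force: 0.0
```

Run:
```python
from h import *
plan(W([0,-71,4]),RT)
s=optics.snapshot('side');t=optics.snapshot('top')
cv2.imwrite('pics/c2.png',np.hstack([crop(s,195,100,100,110,4),crop(t,130,140,100,110,4)]))
```

```text
t 2.7 pos [0.5312 0.1381 0.136 ] local [  0.3862 -67.9982  17.3518] F [0.5039 0.8325 1.362 ] w -2.225543395246435e-05 0.0
slide [-0.0068  0.0404 -0.1306]
rot [ 0.0024  0.0034 -0.0024]
```

View pics/c2.png

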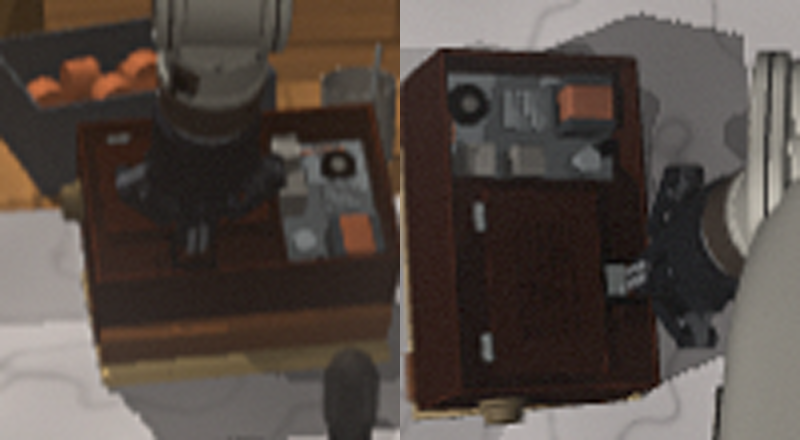

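The closed fingers are over the pad, about 7 mm above it, with the metal lip visible uphill of the tips at top-crop (612,280). Now I'll press slowly.

Call:
step_arm([
  {"rotation": [0,0,0],"slide": [0,0.01,-0.04],"hand": 0},
  {"rotation": [0,0,0],"slide": [0,0.01,-0.04],"hand": 0},
  {"rotation": [0,0,0],"slide": [0,0.01,-0.03],"hand": 0},
])

```text
time_s: 3.18
tool_pos: [0.5323, 0.14, 0.126]
tcp_rot: [[-0.067, 0.997, -0.031], [0.865, 0.074, 0.497], [0.497, 0.007, -0.867]]
force: [-0.9, -4.5, 4.0]
gripper_width: 0.0001
gripper_force: 3.2
```

Call:
step_arm([
  {"rotation": [0,0,0],"slide": [0,0.015,-0.025],"hand": 0},
])

```text
time_s: 3.3
tool_pos: [0.5324, 0.1407, 0.1241]
tcp_rot: [[-0.067, 0.997, -0.03], [0.865, 0.073, 0.496], [0.497, 0.007, -0.868]]
force: [-4.9, -14.5, 20.3]
gripper_width: -0.0002
gripper_force: 12.3
```

Call:
step_arm([
  {"rotation": [0,0,0],"slide": [0,-0.015,0.025],"hand": 0},
  {"rotation": [0,0,0],"slide": [0,0,0],"hand": 0},
  {"rotation": [0,0,0],"slide": [0,0,0],"hand": 0},
  {"rotation": [0,0,0],"slide": [0,0,0],"hand": 0},
  {"rotation": [0,0,0],"slide": [0,0,0],"hand": 0},
])

```text
time_s: 3.92
tool_pos: [0.5321, 0.1401, 0.1255]
tcp_rot: [[-0.067, 0.997, -0.031], [0.865, 0.074, 0.497], [0.498, 0.006, -0.867]]
force: [0.8, -5.0, 5.2]
gripper_width: -0.0001
gripper_force: 3.5
```

Call:
step_arm([
  {"rotation": [0,0,0],"slide": [0,-0.2,0.3],"hand": 0},
  {"rotation": [0,0,0],"slide": [0,-0.4,0.4],"hand": 0},
  {"rotation": [-0.083,-0.006,0],"slide": [0,-0.5,0.3],"hand": 0},
  {"rotation": [-0.083,-0.006,0],"slide": [0,-0.5,0],"hand": 0},
  {"rotation": [-0.083,-0.006,-0.02],"slide": [0.1,-0.5,0],"hand": 0.6},
])

```text
time_s: 4.55
tool_pos: [0.5412, -0.0704, 0.2254]
tcp_rot: [[-0.045, 0.999, -0.0], [0.991, 0.045, 0.126], [0.126, 0.005, -0.992]]
force: [0.3, 0.7, -0.9]
gripper_width: 0.0169
gripper_force: 0.0
```

Run:
```python
from h import *
s=optics.snapshot('side');t=optics.snapshot('top')
np.save('t1.npy',t,allow_pickle=True);np.save('s1.npy',s,allow_pickle=True)
plan([.601,-.145,.20],np.array([[0,1,0],[1,0,0],[0,0,-1.]]))
cv2.imwrite('pics/c3.png',np.hstack([crop(s,205,90,100,110,4),crop(t,120,140,100,110,4)]))
```

```text
t 4.65 pos [ 0.5422 -0.0704  0.2253] local [  -3.6077 -204.1678  199.0624] F [0.4149 0.7058 0.1689] w 0.031605745183279424 0.0
slide [ 0.5884 -0.746  -0.2531]
rot [-0.0818  0.0027 -0.0282]
```

View pics/c3.png

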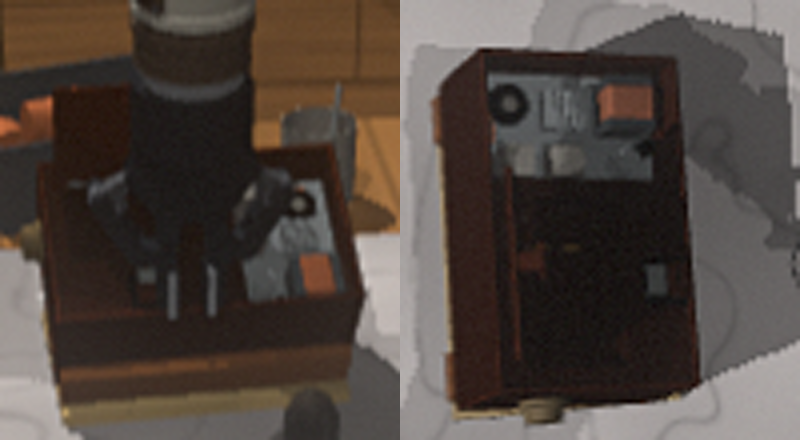

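The cover stands open: it is upright at side-crop (90,130) and edge-on at top-crop (515,260), with the bay exposed. Next I'll approach tray M.

Call:
step_arm([
  {"rotation": [-0.041,0,-0.025],"slide": [0.3,-0.37,0],"hand": 0.6},
  {"rotation": [-0.041,0,-0.025],"slide": [0.29,-0.37,0],"hand": 0.6},
  {"rotation": [0,0,0],"slide": [0,0,-0.4],"hand": 0.6},
  {"rotation": [0,0,0],"slide": [0,0,-0.4],"hand": 0.6},
  {"rotation": [0,0,0],"slide": [0,0,-0.4],"hand": 0.6},
])

```text
time_s: 5.28
tool_pos: [0.5996, -0.1416, 0.1025]
tcp_rot: [[0.031, 1.0, 0.002], [1.0, -0.031, 0.004], [0.004, 0.002, -1.0]]
force: [0.2, 0.2, -1.2]
gripper_width: 0.0514
gripper_force: 0.0
```

Run:
```python
from h import *
y=np.radians(-1.8);R=np.array([[-np.sin(y),np.cos(y),0],[np.cos(y),np.sin(y),0],[0,0,-1]])
plan([.601,-.1446,.037],R)
s=optics.snapshot('side')
for X in([.601,-.1446,.06],[.601,-.1276,.06],[.601,-.1616,.06]): print((proj(s,X)[0]-[245,180])*6)
im=crop(s,245,180,65,90,6)
t=np.load('t.npy',allow_pickle=True).item();im2=crop(t,265,165,45,50,8)
for X in([.601,-.1446,.06],[.601,-.1276,.06],[.601,-.1616,.06]):
    cv2.circle(im,tuple(int(v) for v in (proj(s,X)[0]-[245,180]+.5)*6),2,(0,255,0),-1)
    cv2.circle(im2,tuple(int(v) for v in (proj(t,X)[0]-[265,165]+.5)*8),2,(0,255,0),-1)
for sx in(-31,31):
  for sy in(-24,24):
    X=np.array([.601,-.1446,.034])+R[:,1]*sx/1000+R[:,0]*sy/1000
    cv2.circle(im,tuple(int(v) for v in (proj(s,X)[0]-[245,180]+.5)*6),2,(0,0,255),-1)
    cv2.circle(im2,tuple(int(v) for v in (proj(t,X)[0]-[265,165]+.5)*8),2,(0,0,255),-1)
c=np.zeros((540,750,3),np.uint8);c[:,:390]=im;c[:400,390:]=im2
cv2.imwrite('pics/c4.png',c)
```

```text
t 5.275 pos [ 0.5996 -0.1416  0.1025] local [  48.5578 -330.5787  130.2938] F [ 0.1816  0.2381 -1.2352] w 0.05138070062802025 0.0
slide [ 0.0144 -0.0303 -0.6554]
rot [-0.0024  0.0016 -0.    ]
[195.3081 328.9552]
[190.3867 306.2768]
[200.3398 352.1414]
```

View pics/c4.png

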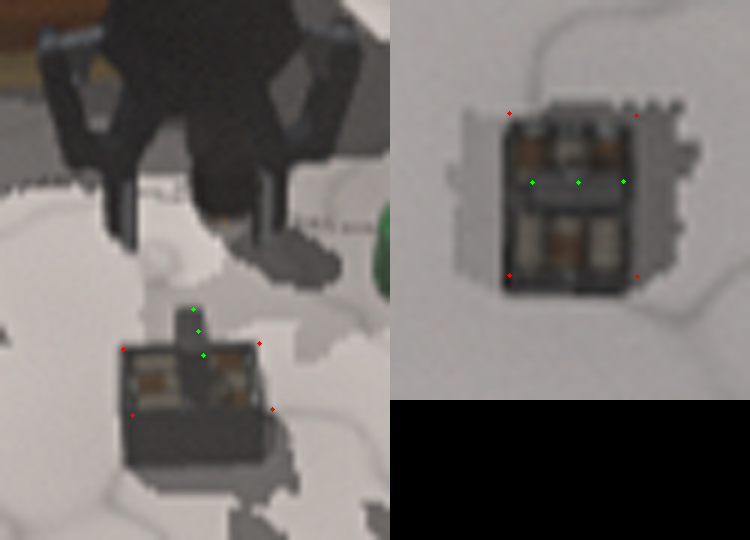

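The overlay shows tray M about 3 mm nearer in x and 1.3 mm more in +y than marked. That puts its centre at about (0.598, −0.1433), with the top edges at side-crop rows 345–410. Descend and grip.

Call:
step_arm([
  {"rotation": [-0.002,0.001,0],"slide": [-0.016,-0.017,-0.25],"hand": 0.6},
  {"rotation": [0,0,0],"slide": [0,0,-0.25],"hand": 0.6},
  {"rotation": [0,0,0],"slide": [0,0,-0.14],"hand": 0.6},
  {"rotation": [0,0,0],"slide": [0,0,0],"hand": 0.05},
  {"rotation": [0,0,0],"slide": [0,0,0],"hand": 0.05},
], grip_force=50)

```text
time_s: 5.95
tool_pos: [0.5997, -0.145, 0.0423]
tcp_rot: [[0.033, 0.999, 0.005], [0.999, -0.033, -0.002], [-0.002, 0.005, -1.0]]
force: [-0.1, 0.2, 0.1]
gripper_width: 0.0156
gripper_force: 0.0
```

Call:
step_arm([
  {"rotation": [0,0,0],"slide": [0,0,0],"hand": 0.05},
  {"rotation": [0,0,0],"slide": [0,0,0],"hand": 0.05},
  {"rotation": [0,0,0],"slide": [0,0,0.1],"hand": 0.05},
  {"rotation": [0,0,0],"slide": [0,0,0.2],"hand": 0.05},
])

```text
time_s: 6.45
tool_pos: [0.5977, -0.1449, 0.071]
tcp_rot: [[0.033, 0.999, 0.001], [0.999, -0.033, -0.002], [-0.002, 0.001, -1.0]]
force: [0.6, 0.2, -2.2]
gripper_width: 0.0108
gripper_force: 51.2
```

Run:
```python
from h import *
plan(W([0,0,60]),RT)
```

```text
t 6.45 pos [ 0.5977 -0.1449  0.071 ] local [  46.4867 -349.1474  104.5401] F [ 0.635   0.1982 -2.1925] w 0.01077789549780484 51.21664345264435
slide [-0.6958  3.2049  1.3601]
rot [0.3346 0.0069 0.0651]
```

Call:
step_arm([
  {"rotation": [0,0,0],"slide": [0,0,0.5],"hand": 0.05},
  {"rotation": [0,0,0],"slide": [0,0,0.5],"hand": 0.05},
  {"rotation": [0,0,0],"slide": [0,0.1,0.5],"hand": 0.05},
  {"rotation": [0,0,0],"slide": [-0.11,0.45,0.1],"hand": 0.05},
  {"rotation": [0,0,0],"slide": [-0.11,0.5,0.1],"hand": 0.05},
])

```text
time_s: 7.08
tool_pos: [0.5767, -0.0398, 0.2429]
tcp_rot: [[0.035, 0.999, 0.005], [0.999, -0.035, -0.003], [-0.002, 0.006, -1.0]]
force: [0.5, 0.6, -1.4]
gripper_width: 0.0108
gripper_force: 51.2
```

Call:
step_arm([
  {"rotation": [0.084,0.002,0.016],"slide": [-0.11,0.5,0],"hand": 0.05},
  {"rotation": [0.084,0.002,0.016],"slide": [-0.11,0.5,0],"hand": 0.05},
  {"rotation": [0.084,0.002,0.016],"slide": [-0.11,0.5,0],"hand": 0.05},
  {"rotation": [0.084,0.002,0.016],"slide": [-0.11,0.4,0],"hand": 0.05},
  {"rotation": [0,0,0],"slide": [0,0,0],"hand": 0.05},
])

```text
time_s: 7.7
tool_pos: [0.5313, 0.1501, 0.2405]
tcp_rot: [[-0.059, 0.998, -0.037], [0.864, 0.07, 0.499], [0.501, -0.003, -0.866]]
force: [-0.1, -0.4, -1.7]
gripper_width: 0.0108
gripper_force: 51.3
```

Run:
```python
from h import *
plan(W([0,-1.5,20]),RT)
s=optics.snapshot('side');t=optics.snapshot('top')
cv2.imwrite('pics/c5.png',np.hstack([crop(s,205,80,100,110,4),crop(t,120,140,100,110,4)]))
```

```text
t 7.7 pos [0.5313 0.1501 0.2405] local [  1.3432  -5.455  101.8468] F [-0.1288 -0.4378 -1.6996] w 0.010782105400741423 51.28276884555817
slide [-0.0451  0.4414 -0.6891]
rot [-0.0003 -0.0016  0.0011]
```

View pics/c5.png

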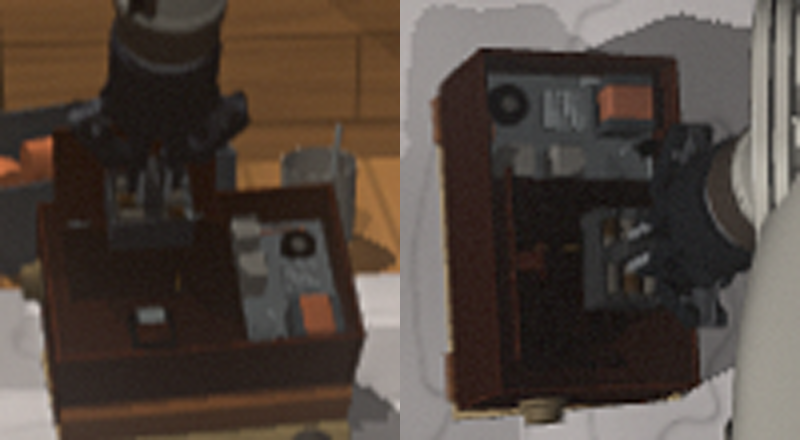

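The tray is held level with the radio's back above the open bay, at side-crop (150,230) and top-crop (620,260). Descend to the mouth.

Call:
step_arm([
  {"rotation": [0,-0.001,0.001],"slide": [-0.013,0.12,-0.17],"hand": 0.05},
  {"rotation": [0,0,0],"slide": [-0.011,0.11,-0.17],"hand": 0.05},
  {"rotation": [0,0,0],"slide": [-0.011,0.11,-0.17],"hand": 0.05},
  {"rotation": [0,0,0],"slide": [-0.01,0.1,-0.17],"hand": 0.05},
  {"rotation": [0,0,0],"slide": [-0.002,0.025,-0.04],"hand": 0.05},
])

```text
time_s: 8.43
tool_pos: [0.5281, 0.1961, 0.1688]
tcp_rot: [[-0.062, 0.998, -0.034], [0.864, 0.07, 0.499], [0.5, 0.001, -0.866]]
force: [-0.0, -0.7, -1.0]
gripper_width: 0.0109
gripper_force: 51.2
```

Call:
step_arm([
  {"rotation": [0,0,0],"slide": [-0.002,0.025,-0.043],"hand": 0.05},
  {"rotation": [0,0,0],"slide": [-0.001,0.015,-0.026],"hand": 0.05},
])

```text
time_s: 8.68
tool_pos: [0.5286, 0.2001, 0.163]
tcp_rot: [[-0.062, 0.998, -0.032], [0.863, 0.07, 0.5], [0.501, 0.003, -0.865]]
force: [0.5, 0.4, -1.9]
gripper_width: 0.0108
gripper_force: 51.2
```

Run:
```python
from h import *
plan(W([0,-1.5,5]),RT)
```

```text
t 8.675 pos [0.5286 0.2001 0.163 ] local [ 2.1644 -0.8648  9.6844] F [ 0.4808  0.3744 -1.9264] w 0.01080312485105868 51.19903028011322
slide [-0.0229  0.0163 -0.0437]
rot [-0.0009  0.0021  0.001 ]
```

Call:
step_arm([
  {"rotation": [0,0,0],"slide": [-0.022,0.012,-0.026],"hand": 0.05},
  {"rotation": [0,0,0],"slide": [-0.001,0.012,-0.026],"hand": 0.05},
])

```text
time_s: 8.93
tool_pos: [0.5256, 0.2027, 0.1573]
tcp_rot: [[-0.062, 0.998, -0.033], [0.863, 0.07, 0.5], [0.501, 0.002, -0.865]]
force: [-0.9, -0.2, -2.0]
gripper_width: 0.011
gripper_force: 51.2
```

Call:
step_arm([
  {"rotation": [0,0,0],"slide": [-0.001,0.013,-0.026],"hand": 0.05},
  {"rotation": [0,0,0],"slide": [-0.001,0.015,-0.026],"hand": 0.05},
])

```text
time_s: 9.18
tool_pos: [0.5254, 0.2056, 0.1519]
tcp_rot: [[-0.062, 0.998, -0.033], [0.863, 0.07, 0.5], [0.501, 0.002, -0.865]]
force: [-0.7, -0.3, -0.6]
gripper_width: 0.0109
gripper_force: 51.2
```

Run:
```python
from h import *
plan(W([0,-1.5,-10]),RT)
```

```text
t 9.175 pos [0.5254 0.2056 0.1519] local [-0.6006 -1.4009 -2.7944] F [-0.7272 -0.2859 -0.6446] w 0.010871022466980221 51.24593496322632
slide [ 0.0035  0.0355 -0.0629]
rot [-0.0011  0.0013  0.0007]
```

The underside is about 9 mm past the flare with no force, so it fits. Continue down.

Call:
step_arm([
  {"rotation": [0,0,0],"slide": [-0.001,0.015,-0.026],"hand": 0.05},
  {"rotation": [0,0,0],"slide": [-0.001,0.015,-0.026],"hand": 0.05},
  {"rotation": [0,0,0],"slide": [-0.001,0.015,-0.026],"hand": 0.05},
  {"rotation": [0,0,0],"slide": [-0.001,0.015,-0.026],"hand": 0.05},
])

```text
time_s: 9.68
tool_pos: [0.525, 0.2117, 0.1414]
tcp_rot: [[-0.062, 0.998, -0.034], [0.863, 0.07, 0.5], [0.501, 0.002, -0.865]]
force: [-0.3, 0.1, -1.1]
gripper_width: 0.0109
gripper_force: 51.2
```

Call:
step_arm([
  {"rotation": [0,0,0],"slide": [-0.001,0.012,-0.02],"hand": 0.05},
  {"rotation": [0,0,0],"slide": [-0.001,0.01,-0.017],"hand": 0.05},
])

```text
time_s: 9.93
tool_pos: [0.5248, 0.2139, 0.1378]
tcp_rot: [[-0.062, 0.998, -0.034], [0.863, 0.071, 0.5], [0.501, 0.002, -0.865]]
force: [-0.7, 0.5, -1.0]
gripper_width: 0.0105
gripper_force: 51.2
```

Run:
```python
from h import *
plan(W([0,-1.5,-22]),RT)
```

```text
t 9.925 pos [0.5248 0.2139 0.1378] local [ -0.6441  -1.3213 -19.1325] F [-0.6736  0.5186 -1.0349] w 0.010477135951031023 51.245697140693665
slide [ 0.0055  0.0132 -0.0257]
rot [-0.0011  0.0012  0.0006]
```

Call:
step_arm([
  {"rotation": [0,0,0],"slide": [0,0.007,-0.013],"hand": 0.05},
  {"rotation": [0,0,0],"slide": [0,0.005,-0.009],"hand": 0.05},
])

```text
time_s: 10.18
tool_pos: [0.5248, 0.2143, 0.1372]
tcp_rot: [[-0.061, 0.998, -0.033], [0.863, 0.069, 0.5], [0.501, 0.003, -0.865]]
force: [-6.9, -8.8, 12.7]
gripper_width: 0.011
gripper_force: 53.6
```

Call:
step_arm([
  {"rotation": [0,0,0],"slide": [0,0.005,-0.009],"hand": 0.05},
])

```text
time_s: 10.3
tool_pos: [0.5248, 0.2144, 0.1372]
tcp_rot: [[-0.061, 0.998, -0.032], [0.863, 0.069, 0.5], [0.501, 0.003, -0.865]]
force: [-7.8, -12.6, 17.5]
gripper_width: 0.0109
gripper_force: 54.5
```

Call:
step_arm([
  {"rotation": [0,0,0],"slide": [0,0.005,-0.009],"hand": 0.05},
])

```text
time_s: 10.42
tool_pos: [0.5248, 0.2144, 0.1372]
tcp_rot: [[-0.06, 0.998, -0.031], [0.863, 0.068, 0.5], [0.501, 0.003, -0.866]]
force: [-11.0, -16.7, 23.5]
gripper_width: 0.0109
gripper_force: 55.4
```

It stopped firmly within 1–2 mm of the floor depth, and the pad reading showed the same offset, so the tray is home. Release, retreat along the bay axis, and look.

Call:
step_arm([
  {"rotation": [0,0,0],"slide": [0,-0.014,0.024],"hand": 0.05},
  {"rotation": [0,0,0],"slide": [0,0,0],"hand": 0.4},
  {"rotation": [0,0,0],"slide": [0,0,0],"hand": 0.4},
  {"rotation": [0,0,0],"slide": [0.005,-0.075,0.13],"hand": 0.4},
  {"rotation": [0,0,0],"slide": [0.01,-0.15,0.26],"hand": 0.4},
])

```text
time_s: 11.05
tool_pos: [0.525, 0.1925, 0.1741]
tcp_rot: [[-0.062, 0.997, -0.038], [0.863, 0.072, 0.5], [0.502, -0.002, -0.865]]
force: [0.4, -0.6, -0.3]
gripper_width: 0.0345
gripper_force: 0.0
```

Call:
step_arm([
  {"rotation": [0,0,0],"slide": [0.02,-0.25,0.43],"hand": 0.4},
  {"rotation": [0,0,0],"slide": [0.02,-0.25,0.43],"hand": 0.4},
  {"rotation": [0,0,0],"slide": [0,-0.5,0.2],"hand": 0.4},
  {"rotation": [0,0,0],"slide": [0,-0.6,0],"hand": 0.4},
  {"rotation": [0,0,0],"slide": [0,-0.6,0],"hand": 0.4},
])

```text
time_s: 11.68
tool_pos: [0.5305, -0.0291, 0.2816]
tcp_rot: [[-0.064, 0.997, -0.033], [0.863, 0.072, 0.5], [0.501, 0.003, -0.865]]
force: [1.1, -1.3, 0.5]
gripper_width: 0.0341
gripper_force: 0.0
```

Call:
step_arm([
  {"rotation": [-0.1,0,0],"slide": [-0.2,-0.55,0],"hand": 0.4},
  {"rotation": [-0.1,0,0],"slide": [-0.2,-0.55,0],"hand": 0.4},
  {"rotation": [-0.1,0,0],"slide": [-0.3,-0.5,0],"hand": 0.4},
  {"rotation": [0,0,0],"slide": [-0.3,-0.5,0],"hand": 0.4},
  {"rotation": [0,0,0],"slide": [0,0,0],"hand": 0.4},
])

```text
time_s: 12.3
tool_pos: [0.4288, -0.2401, 0.2813]
tcp_rot: [[-0.057, 0.998, -0.033], [0.997, 0.059, 0.053], [0.055, -0.03, -0.998]]
force: [-0.5, 0.2, 0.2]
gripper_width: 0.0341
gripper_force: 0.0
```

Run:
```python
from h import *
plan(W([0,0,0]))
s=optics.snapshot('side');t=optics.snapshot('top')
# predicted tab-top corners when home (z -3), and if 10 mm proud
a=crop(s,205,90,100,110,4);b=crop(t,120,140,100,110,4)
for z,col in((-3,(0,255,0)),(7,(0,0,255))):
    for x in(-6,6):
        for y in(-17,17):
            for d,im,o in((s,a,(205,90)),(t,b,(120,140))):
                cv2.circle(im,tuple(int(v) for v in (proj(d,W([x,y,z]))[0]-o+.5)*4),1,col,-1)
c=np.hstack([a,b]);c=np.clip(c.astype(float)*1.8,0,255).astype(np.uint8)
cv2.imwrite('pics/c6.png',c)
t0=np.load('t.npy',allow_pickle=True).item()['frame'].astype(int)
df=np.abs(t['frame'].astype(int)-t0).max(2)
cv2.imwrite('pics/c7.png',np.hstack([crop(t,210,110,190,150,2.1)[:315],crop(s,200,160,190,150,2.1)[:315]]))
```

```text
t 12.3 pos [ 0.4288 -0.2401  0.2813] local [-128.7703 -315.6961  328.1075] F [-0.5343  0.1937  0.2016] w 0.03413867940483058 0.0
slide [ 0.9716  4.4555 -1.263 ]
```

View pics/c6.png

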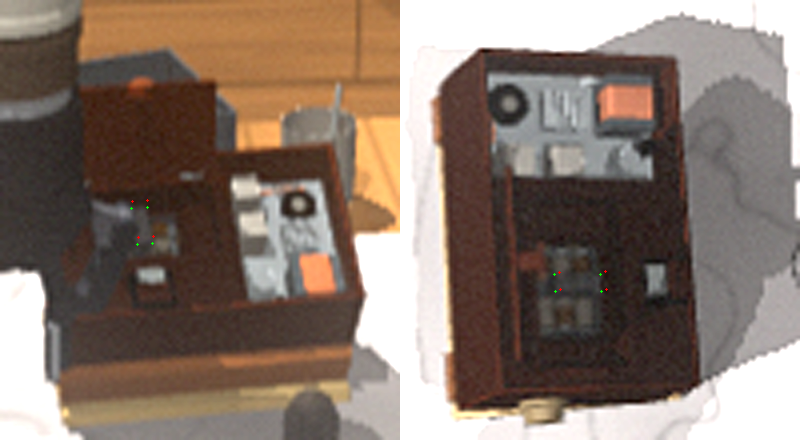

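View pics/c7.png

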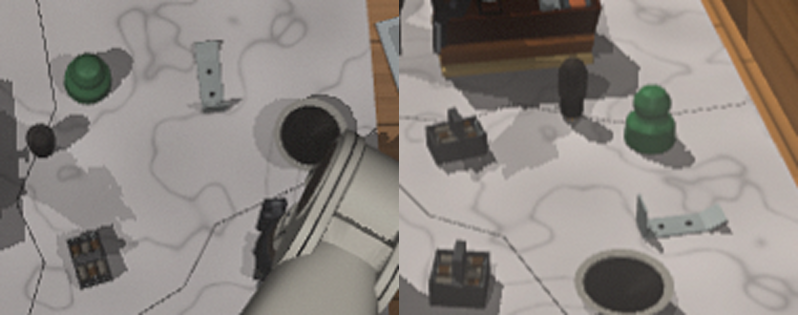

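The tray sits low in the bay, with its tab at the predicted home marks (top-crop (580,282)). The cover is open, and the other trays and bystanders are where they were. Handing in.

```bash
python3 -c "
from bench import manip
print(manip.close_job())"
```

```text
the job is handed in; nothing more can be done
None
```

The job is handed in: the catch was pressed and the cover sprang open untouched, and the middle tray, picked first from its measured 62x48 mm size, went in freely and sits home on the bay floor; the other two were never tried and, like the bystanders, were left standing where they were.

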